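# Zero the colour reader and hold the blue pigment vial up to its lens

### The job

Zero the colour reader by pushing its recessed orange button fully down with the tip of the stylus, then stand the stylus back in its wooden stand and let go of it. Then take the vial of blue pigment out of the rack and hold it in the air in front of the reader's lens: the blue sample centred on the lens axis 100 mm from the lens, the cork upward and the vial leaning back towards the robot so that it is square to the downward line of sight. Finish while still holding it there, steady; leave the other vials, the green bottle and the paint tube where they are.

Things in the scene. Friction and masses are not known exactly. Their poses are not given: they have to be found in the camera images.
- reader: Colour reader, fixed, 0.27 m high. White base 120 x 240 mm, top at 14 mm. Origin: under the base's middle, on the table; x from front (robot side) to back, y to the left seen from the robot, z up. Grey control pod 70 x 70 mm at x -20, y +75 mm, flat top at 50 mm, button recessed in its middle. Aluminium column 34 x 44 mm at x +40, y -60 mm carries the head.
- reader_head: Head, fixed to the reader: white box 64 x 56 mm, 100 mm long, black lens barrel 46 mm across. Origin: centre of the lens front, 200 mm above the table. -x is the line of sight, towards the robot and 25 deg downward; y level, to the robot's left; z up, leaning 25 deg towards the robot. Presented right, the vial's z lies along this z, its sample point at x -100 mm, y 0, z 0.
- zero_button (a joint): Travel of the orange spring button: 0 out, 0.004 m fully down (about 4 N there). It springs back when let go. It counts as pushed beyond 0.003 m with the stylus touching it.
- button_top (a point): Centre of the top of the orange button when it is out (fixed to the reader). The cap is 11.6 mm across in a round well 14 mm across, with its top 6 mm below the flat top of the pod: a fingertip does not go in, the stylus tip does. It is pushed straight down.
- stylus: Stylus, loose, 117 mm long, 60 g, tip down in its stand. Origin: end of the tip; z towards the handle's end. Steel tip 6 mm across up to 16 mm, cone to 24 mm, shank 12 mm across to 45 mm, brass collar 29 mm across from 45 to 50 mm, round blue handle 14 mm across from 50 to 117 mm (grasp it there from above).
- stylus_stand: Dark wooden block 70 x 70 x 55 mm, fixed. Origin: centre of its underside; z up. In the middle of its top a round hole 18 mm across, 3 mm chamfer, 48 mm deep. The stylus hangs upright in it, its collar resting on the block's top, its tip 10 mm above the table and clear of the hole's floor.
- vial_rack: Light wooden rack 56 x 175 x 24 mm, fixed. Origin: centre of its underside; y along its length, z up. Three round holes 24.5 mm across and 19 mm deep along its length at y -58, 0 and +58 mm; in each stands a vial whose bottom is 5 mm above the table.
- vial_blue: Corked glass vial of BLUE pigment, loose, 30 g, in any of the rack's three holes. Glass 23 mm across, 46 mm high; 55 mm with the narrower cork. Origin: centre of its bottom; z up to the cork. 36 mm stand out of the rack: pinch the glass near its top (27 to 46 mm above its bottom); the cork gives no hold.
- blue_sample (a point): Sample point of the blue vial: on its axis, 18 mm above its bottom (middle of the blue pigment).
- vial_red: The same vial with dull red pigment, in another hole of the rack; stays there.
- vial_ochre: The same vial with yellow ochre pigment, in another hole of the rack; stays there.
- bottle_green: Small green squeeze bottle, loose, 46 mm in diameter, 108 mm high, standing beside the work; origin at the centre of its bottom. Leave alone.
- paint_tube: Blue paint tube, loose, 38 x 110 x 27 mm, lying beside the work; origin at the centre of its underside. Leave alone.
Things that resemble listed ones, but are neither listed nor needed, are in the scene too. Leave any red look-alike of the stylus alone. Of the things shaped like the stylus_stand, the wooden one is meant.

How it is judged:
By the outcome, as a careful person would: the job done as asked, in the order asked, and still so for the second after the job is handed in, while the arm keeps its last pose, push and grip.
It also fails if it takes over 66 s, if anything falls off the work surface, if the arm or the gripper's body presses on something with over 40 N, if the wrist force passes 120 N, or if a joint passes its speed limit or range.

### The arm

A 6-joint arm with a two-finger parallel gripper is mounted at the origin on the work surface; the furniture and walls round the work are solid. World frame = base frame: x ahead of the robot, y to its left, z up, the work surface at z = 0. Lengths are in m, angles in rad, forces in N, time in s.
With the tool pointing down it reaches from about 0.375 to 0.975 m from the base axis. Payload 3.8 kg.
Tool frame: the origin (TCP) lies midway between the tips of the shut fingers; the grasp point (between the pads) lies 19 mm behind it; z points along the fingers, y is the line along which they close (so a half turn about z gives the same grasp; the last joint's range is limited). The gripper opens to 88 mm and grips with 3 to 60 N. Pads are 18 mm wide; open, the fingers measure 123 mm over their backs; the gripper's body (75 mm by 187 mm) begins 45 mm behind the grasp point.
Start: joints at [-1.271, 0.264, 1.604, -0, 1.274, -0.037], TCP at [0.223, -0.637, 0.239] pointing down, gripper open.
Joint ranges: [-2.63, 2.63], [-0.94, 2.18], [0.31, 2.57], [-1.31, 4.45], [0, 2.66], [-2.55, 2.55]. Speed limits (rad/s): [2.57, 2.57, 3.14, 3.14, 3.14, 3.14].

### API

Orientations are given as a rotation vector (axis times angle).
In Python, from cell import manip, inverse_kinematics, cams, order gives the robot as it stands. Calls block until the motion is done:
- manip.move_pose(position, orientation): joint-space move of the TCP to a pose.
- manip.move_linear(position, rate=0.15, rot=None): straight line of the TCP; rot=None keeps the orientation; rate is the mean speed in m/s.
- manip.set_joints(angles): joint-space move.
- manip.set_gripper(opening, force=None): finger opening in m; force is the grip in N (None keeps the last); returns when the fingers have stopped.
- manip.dwell(seconds).
- inverse_kinematics(position, orientation): joint angles nearest the present ones, or None.
- manip.state(): the state.
- cams.capture(name): name is "side" or "top" or "wrist"; returns a dict with "image" (384x512x3 uint8, blue, green, red), "z_map" (384x512 float32, m along the optical axis (not along the pixel's ray), 0 where there is no reading), "intrinsics" (3x3 intrinsics, pixels), "position" and "orientation" of the camera in the world; the wrist camera has in their place "T_tool_cam" (4x4, takes a point from camera to tool coordinates, whose origin is the TCP and whose axes are the flange's). Camera axes: x right, y down, z forward; pixel columns grow to the right and rows downward; lengths in m; the calibration is good to about 2 mm. A picture is of the moment at which its call begins: read the wrist's pose just before it.
A pose or a line that the arm cannot do raises manip.IKError and nothing moves.
- order.close_job(): hands the job in; it is judged then, once.
The state is a dict: "clock": time; "joint_pos": joint angles; "joint_velocities": joint speeds; "tau": joint torques, N m; "tool_pos": TCP position; "tcp_rot": TCP orientation; "contact_force": force on the tool from outside, world axes, zero at the start; "moment": the same for the moment, N m; "gripper_width": finger opening in m; "grasp_force": force on a finger pad.
Only numpy, scipy, OpenCV 4.12 (cv2) and the standard library are available. Lean on these libraries where they do the work, as an engineer would, in place of code of your own. Each camera call takes 0.05 s, during which the arm holds its last target. There are 200 camera calls.

## Working session

There is one attempt and no reset: what is moved stays moved. The work goes in short steps, each a Python script; the robot and the scene stay as the last script left them, time stands still between calls to the robot, and variables do not carry over. Pictures are saved under pics/ and viewed, at most 10 in all, crops included, and the job is handed in when it is done.

```bash
ls; mkdir -p pics; cat > h.py <<'E'
import numpy as np, cv2
from scipy.spatial.transform import Rotation as R
from cell import manip, inverse_kinematics, cams, order
def rotm(o):
    o=np.array(o,float)
    if o.shape==(3,3): return o
    return R.from_rotvec(o).as_matrix() if o.size==3 else R.from_quat(o).as_matrix()
def cap(name):
    s=manip.state(); c=cams.capture(name)
    if name=='wrist':
        T=np.eye(4); T[:3,:3]=rotm(s['tcp_rot']); T[:3,3]=s['tool_pos']; T=T@np.array(c['T_tool_cam'])
    else:
        T=np.eye(4); T[:3,:3]=rotm(c['orientation']); T[:3,3]=c['position']
    c['T']=T; return c
def ray(c,uv):
    K=np.array(c['intrinsics']); uv=np.atleast_2d(uv).astype(float)
    d=np.c_[uv,np.ones(len(uv))]@np.linalg.inv(K).T
    return c['T'][:3,3], d@c['T'][:3,:3].T
def onplane(c,uv,z):
    o,d=ray(c,uv); return o+d*((z-o[2])/d[:,2])[:,None]
def cloud(c):
    h,w=c['z_map'].shape; v,u=np.mgrid[:h,:w]
    o,d=ray(c,np.c_[u.ravel(),v.ravel()]); return (o+d*c['z_map'].reshape(-1,1)).reshape(h,w,3)
E
python3 - <<'E'
from h import *
for n in ('top','side'):
    c=cap(n); cv2.imwrite(f'pics/{n}1.png',c['image']); print(n,c['T'],c['intrinsics'],c['orientation'])
    np.savez(f'{n}1.npz',**c)
print(manip.state())
E
```

```text
pics
top [[-2.77052820e-02 -9.84803825e-01  1.71446329e-01  3.38180229e-01]
 [-9.99605716e-01  2.80775319e-02 -2.53708741e-04  3.22429114e-02]
 [-4.56393642e-03 -1.71385759e-01 -9.85193429e-01  1.39935464e+00]
 [ 0.00000000e+00  0.00000000e+00  0.00000000e+00  1.00000000e+00]] [[416.86908964   0.         257.39564618]
 [  0.         416.86908964 192.51082988]
 [  0.           0.           1.        ]] [-2.10025525  2.1601242  -0.18165942]
side [[-0.99973155 -0.010694   -0.02055376  0.59848774]
 [ 0.00878556  0.64588911 -0.76338069  0.98684658]
 [ 0.02143905 -0.76335634 -0.64562177  0.90426784]
 [ 0.          0.          0.          1.        ]] [[402.7078464    0.         254.55224611]
 [  0.         402.7078464  195.95474815]
 [  0.           0.           1.        ]] [ 1.64034576e-03 -2.82889699e+00  1.31226486e+00]
{'clock': 0.1, 'joint_pos': array([-1.27091611e+00,  2.64656085e-01,  1.60522356e+00,  2.55568797e-05,
        1.27370414e+00, -3.68762728e-02]), 'joint_velocities': array([ 2.85451772e-04, -9.89225978e-04, -3.43517928e-03,  7.47209522e-05,
       -1.71421970e-04, -4.57646283e-04]), 'tau': array([ 2.58870441e-04, -5.03620291e+01, -3.58070862e+01,  7.30973133e-02,
        2.33816996e-02, -7.01325803e-05]), 'tool_pos': array([ 0.22287131, -0.63646919,  0.23753465]), 'tcp_rot': array([-3.09521653e+00, -5.26136916e-01,  3.71832643e-04]), 'contact_force': array([-0.23281395,  0.0984444 , -0.27377502]), 'moment': array([0.03993088, 0.05350101, 0.03311793]), 'grasp_force': 0.0, 'gripper_width': 0.08780490249494242}
```

View pics/top1.png

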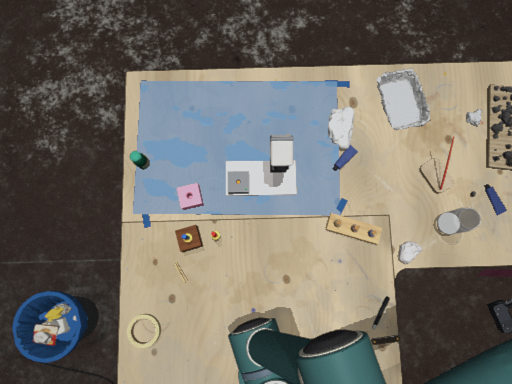

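View pics/side1.png

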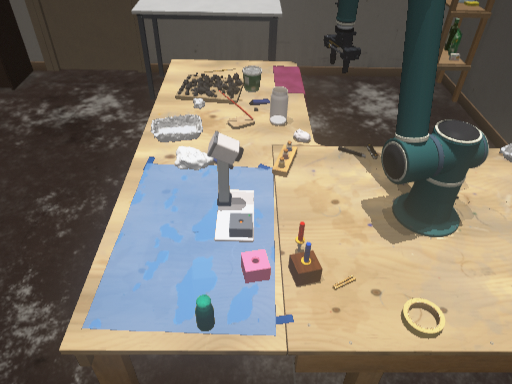

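The top view shows the pod's button at about (238,181), the wooden stand with the blue stylus at (188,238), a red look-alike at (216,235), a pink stand at (190,196), and the rack at (354,228). The side view agrees: stylus at (308,250), rack at (285,158). Next I'll get rough positions and take closer wrist views.

```bash
python3 - <<'E'
from h import *
c=dict(np.load('top1.npz')); P=cloud(c)
for n,uv,z in (('button',(238,181),.05),('stylus',(187,238),.127),('red',(216,235),.1),('rack',(354,228),.024),('v1',(337,222),.05),('v3',(372,234),.05)):
    print(n,onplane(c,uv,z)[0].round(3),P[uv[1],uv[0]].round(3))
w=cap('wrist'); print(np.round(w['T_tool_cam'],3),np.round(w['intrinsics'],1))
from itertools import product
for yaw in (90,-90,0,180):
    r=(R.from_euler('z',yaw,degrees=True)*R.from_euler('x',180,degrees=True)).as_rotvec()
    for p in ((.5,.25,.4),(.52,-.23,.4)):
        q=inverse_kinematics(p,r); print(yaw,p,None if q is None else np.round(q,2))
E
```

```text
button [0.613 0.095 0.05 ] [0.614 0.095 0.048]
stylus [0.425 0.25  0.127] [0.427 0.254 0.101]
red [0.434 0.164 0.1  ] [0.435 0.166 0.087]
rack [ 0.45  -0.283  0.024] [ 0.447 -0.275  0.061]
v1 [ 0.469 -0.223  0.05 ] [ 0.468 -0.221  0.061]
v3 [ 0.427 -0.334  0.05 ] [ 0.427 -0.335  0.046]
[[ 0.    -0.959 -0.283  0.073]
 [ 1.     0.     0.    -0.   ]
 [-0.    -0.283  0.959 -0.146]
 [ 0.     0.     0.     1.   ]] [[292.5   0.  257.5]
 [  0.  292.5 192.3]
 [  0.    0.    1. ]]
90 (0.5, 0.25, 0.4) [ 0.42 -0.01  1.62 -0.    1.53  0.42]
90 (0.52, -0.23, 0.4) [-0.46  0.    1.61  0.    1.53 -0.46]
-90 (0.5, 0.25, 0.4) None
-90 (0.52, -0.23, 0.4) None
0 (0.5, 0.25, 0.4) [ 0.42 -0.01  1.62 -0.    1.53  1.99]
0 (0.52, -0.23, 0.4) [-0.46  0.    1.61 -0.    1.53  1.11]
180 (0.5, 0.25, 0.4) [ 0.42 -0.01  1.62  0.    1.53 -1.15]
180 (0.52, -0.23, 0.4) [-0.46  0.    1.61  0.    1.53 -2.03]
```

```bash
cat >> h.py <<'E'
def down(yaw=90): return (R.from_euler('z',yaw,degrees=True)*R.from_euler('x',180,degrees=True)).as_rotvec()
def save(name,c): np.savez(name+'.npz',**c); cv2.imwrite('pics/'+name+'.png',c['image'])
E
python3 - <<'E'
from h import *
for n,p in (('rack',(.45,-.28,.25)),('reader',(.56,.03,.40)),('pod',(.60,.12,.30)),('stand',(.425,.25,.27))):
    manip.move_pose(p,down()); s=manip.state(); print(n,s['clock'],s['tool_pos'],np.abs(s['joint_velocities']).max()); save('w_'+n,cap('wrist'))
a=[cv2.imread(f'pics/w_{n}.png') for n in ('rack','reader','pod','stand')]
m=np.vstack([np.hstack(a[:2]),np.hstack(a[2:])]); cv2.imwrite('pics/m1.png',cv2.resize(m,(800,600),interpolation=cv2.INTER_AREA))
E
```

```text
rack 1.7083 [ 0.44986403 -0.28089195  0.25007738] 0.008890098323189374
reader 3.1167 [0.55972505 0.02897717 0.39911946] 0.013406373299988734
pod 3.7833 [0.60003485 0.11921288 0.30020723] 0.03248339365372952
stand 4.7167 [0.42631168 0.24968226 0.27137019] 0.01891637477917092
```

View pics/m1.png

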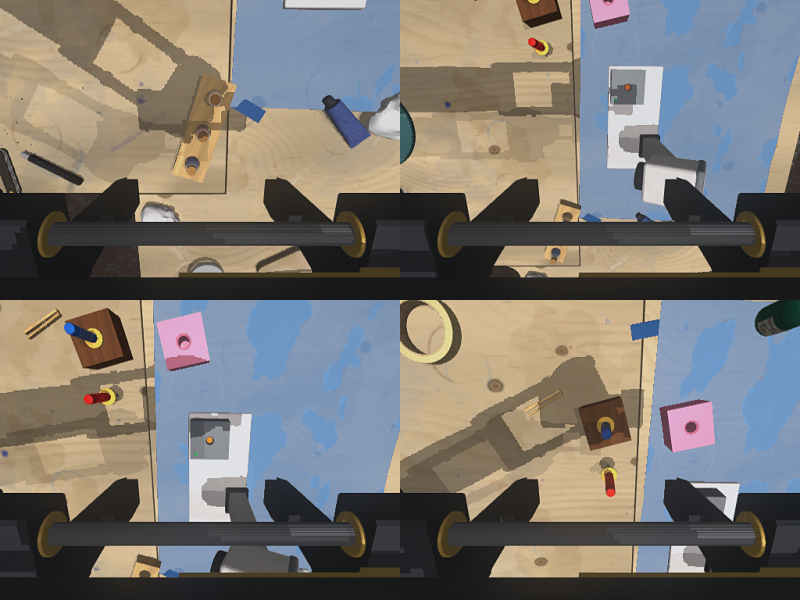

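The montage shows the rack view top-left (vials at about (214,97), (202,131), (192,164), colours unclear in shadow), the reader top-right (button (628,87)), the pod bottom-left (button (209,440)), and the stylus in its stand bottom-right (605,430). I'll zoom in on the vials and measure.

```bash
python3 - <<'E'
from h import *
L=lambda n:dict(np.load(f'w_{n}.npz'))
r,p,s,rd=L('rack'),L('pod'),L('stand'),L('reader')
side=dict(np.load('side1.npz'))
f=lambda c,x0,x1,y0,y1,w,h: cv2.resize(c['image'][y0:y1,x0:x1],(w,h),interpolation=cv2.INTER_CUBIC)
cv2.imwrite('pics/m2.png',np.hstack([f(r,210,310,90,240,400,600),np.vstack([f(side,250,310,130,185,400,300),f(p,225,345,130,270,400,300)])]))
def cent(c,m,lo=0):
    n,l,st,ce=cv2.connectedComponentsWithStats(m.astype(np.uint8)); 
    i=1+np.argsort(-st[1:,4])[:3]; return [(ce[k].round(1),st[k,4]) for k in i]
for n,c in (('pod',p),('reader',rd)):
    h=cv2.cvtColor(c['image'],cv2.COLOR_BGR2HSV); m=cv2.inRange(h,(8,170,120),(20,255,255))>0
    for ce,a in cent(c,m): print(n,'orange',ce,a,onplane(c,ce,.044)[0].round(4))
for n,c in (('stand',s),('pod',p)):
    h=cv2.cvtColor(c['image'],cv2.COLOR_BGR2HSV)
    m=cv2.inRange(h,(20,150,60),(32,255,255))>0
    for ce,a in cent(c,m): print(n,'collar',ce,a,onplane(c,ce,.060)[0].round(4))
    m=cv2.inRange(h,(108,170,30),(128,255,255))>0
    for ce,a in cent(c,m): print(n,'blue',ce,a,onplane(c,ce,.0935)[0].round(4))
# reader base white, pod
P=cloud(rd); 
for nm,lo,hi in (('base',.009,.019),('podtop',.046,.054)):
    m=(P[...,2]>lo)&(P[...,2]<hi)&(rd['z_map']>0)&(P[...,0]>.52)&(P[...,0]<.76)&(P[...,1]>-.2)&(P[...,1]<.2)
    q=P[m][:,:2]; print(nm,len(q),cv2.minAreaRect((q*1000).astype(np.float32)))
P=cloud(s); m=(P[...,2]>.05)&(P[...,2]<.06)&(P[...,0]>.35)&(P[...,0]<.5)&(P[...,1]>.19)&(P[...,1]<.32)
print('standtop',m.sum(),cv2.minAreaRect((P[m][:,:2]*1000).astype(np.float32)))
P=cloud(r); m=(P[...,2]>.019)&(P[...,2]<.029)&(np.hypot(P[...,0]-.45,P[...,1]+.28)<.13)
print('rack',m.sum(),cv2.minAreaRect((P[m][:,:2]*1000).astype(np.float32)))
m=(P[...,2]>.054)&(P[...,2]<.066)&(np.hypot(P[...,0]-.45,P[...,1]+.28)<.13)
for ce,a in cent(r,m): print('cork',ce,a,P[...,:][m&(np.hypot(*(np.mgrid[:384,:512]-np.array([ce[1],ce[0]])[:,None,None]))<12)].mean(0).round(4))
E
```

```text
pod orange [267.9 178.9] 43 [0.6142 0.0933 0.044 ]
pod orange [118.2  39.9] 9 [0.4265 0.2708 0.044 ]
pod orange [110.1  54.4] 8 [0.4141 0.2543 0.044 ]
reader orange [290.8 111.5] 33 [0.6137 0.0931 0.044 ]
reader orange [175.4  63.1] 8 [0.4292 0.167  0.044 ]
reader orange [180.   53.7] 3 [0.4375 0.1806 0.044 ]
stand collar [262.2 157.2] 195 [0.4324 0.2626 0.06  ]
stand collar [267.  221.2] 123 [0.439  0.1782 0.06  ]
stand collar [ 52.1 319.6] 86 [0.1274 0.0247 0.06  ]
stand blue [316.   46.5] 4 [0.4854 0.3803 0.0935]
stand blue [295.  33.] 3 [0.4638 0.3925 0.0935]
stand blue [296.3  41.3] 3 [0.4654 0.3851 0.0935]
pod collar [122.5  50.1] 277 [0.4371 0.2566 0.06  ]
pod collar [139.6 123. ] 200 [0.4479 0.1711 0.06  ]
pod collar [ 52.2 319.9] 84 [ 0.2751 -0.1323  0.06  ]
pod blue [92.4 37.3] 255 [0.4202 0.2637 0.0935]
pod blue [120.8  49.4] 32 [0.4495 0.2517 0.0935]
pod blue [107.9  43.4] 8 [0.4362 0.2577 0.0935]
base 6138 ((660.5925903320312, 16.6871337890625), (240.21047973632812, 175.82562255859375), 88.8883056640625)
podtop 1890 ((628.7169799804688, 34.99530792236328), (83.82237243652344, 203.7323455810547), 14.029596328735352)
standtop 2767 ((432.8770751953125, 258.1063232421875), (69.9705810546875, 70.22077178955078), 14.908886909484863)
rack 4790 ((451.5788879394531, -286.18426513671875), (175.42147827148438, 56.136043548583984), 71.90786743164062)
cork [275.4 127.1] 164 [ 0.4697 -0.2306  0.0595]
cork [259.2 174.7] 146 [ 0.4515 -0.2854  0.0594]
cork [244.7 218.2] 132 [ 0.4338 -0.3402  0.0594]
```

View pics/m2.png

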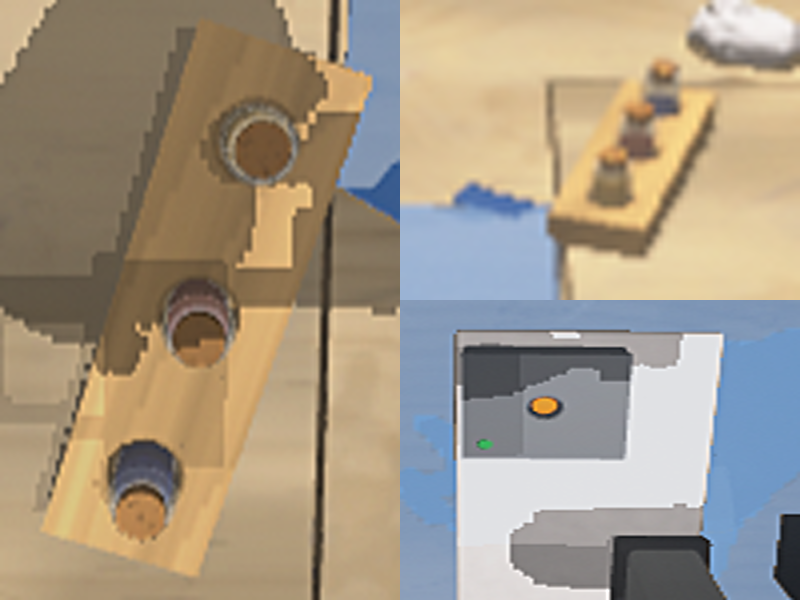

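The crops confirm that blue is the vial at the lowest y (rack-view pixel about (245,218)), with red in the middle and ochre at the far end. The pod is square to the base, and the orange button is at pixel (268,179) in the pod view. Next is the reader yaw and the stylus axis.

```bash
python3 - <<'E'
from h import *
L=lambda n:dict(np.load(f'w_{n}.npz'))
for n in ('pod','reader','top'):
    c=L(n) if n!='top' else dict(np.load('top1.npz')); P=cloud(c)
    for nm,lo,hi in (('base',.010,.018),('pod',.046,.054)):
        m=(P[...,2]>lo)&(P[...,2]<hi)&(c['z_map']>0)&(P[...,0]>.55)&(P[...,0]<.73)&(P[...,1]>-.15)&(P[...,1]<.16)
        if nm=='pod': m&=(P[...,1]>.02)
        k,l,st,ce=cv2.connectedComponentsWithStats(m.astype(np.uint8)); i=1+np.argmax(st[1:,4]); q=P[l==i]
        print(n,nm,len(q),cv2.minAreaRect((q[:,:2]*1000).astype(np.float32)),q[:,2].mean())
        # front edge: min x per y-bin
        e=[]
        for y in np.arange(q[:,1].min()+.008,q[:,1].max()-.008,.004):
            b=q[abs(q[:,1]-y)<.002]
            if len(b)>3: e.append((y,b[:,0].min()))
        e=np.array(e); f=np.polyfit(e[:,0],e[:,1],1); r=abs(e[:,1]-np.polyval(f,e[:,0])); f=np.polyfit(*e[r<=np.median(r)*2].T,1); print('  front edge slope deg (yaw=-):',np.degrees(np.arctan(f[0])),'x at y=.0932',np.polyval(f,.0932), 'y range',q[:,1].min(),q[:,1].max())
for n in ('stand','pod','reader'):
    c=L(n); P=cloud(c)
    near=np.hypot(P[...,0]-.433,P[...,1]-.258)<.025
    for lo,hi in ((.123,.133),(.07,.12),(.057,.064)):
        m=near&(P[...,2]>lo)&(P[...,2]<hi); q=P[m]
        if len(q)>5: print(n,lo,len(q),cv2.minEnclosingCircle((q[:,:2]*1000).astype(np.float32)),q.mean(0).round(4))
E
```

```text
pod base 6845 ((633.9732055664062, 20.589950561523438), (235.2919464111328, 120.86418151855469), 89.80794525146484) 0.01373301976355363
  front edge slope deg (yaw=-): 0.2335406017188649 x at y=.0932 0.574471244087702 y range -0.09713248295811466 0.13837525590881744
pod pod 2426 ((614.1892700195312, 92.97592163085938), (70.4557113647461, 70.01610565185547), 89.29436492919922) 0.04973216416643344
  front edge slope deg (yaw=-): 0.7934906390039187 x at y=.0932 0.5792852229931686 y range 0.05742971799388602 0.12842781153229954
reader base 5760 ((634.9730224609375, 17.580184936523438), (240.07568359375, 123.6392593383789), 89.3456802368164) 0.013698977790638844
  front edge slope deg (yaw=-): 0.7340329788715156 x at y=.0932 0.5749564253572754 y range -0.10178170304029847 0.13808868894583423
reader pod 1846 ((614.14599609375, 93.11341857910156), (69.66213989257812, 70.17569732666016), 89.4444351196289) 0.04967054224552964
  front edge slope deg (yaw=-): 1.4160870887613088 x at y=.0932 0.5796789635557333 y range 0.058508896534723305 0.12799270745722402
top base 1434 ((639.822998046875, 18.
[... 482 characters left out ...]
222815214977
stand 0.123 141 ((432.84661865234375, 258.375244140625), 6.722121238708496) [0.433  0.2588 0.1264]
stand 0.07 105 ((432.7763366699219, 258.59027099609375), 7.303380489349365) [0.4321 0.2635 0.0972]
stand 0.057 234 ((432.3782043457031, 258.50921630859375), 14.365251541137695) [0.432  0.2623 0.0597]
pod 0.123 187 ((433.2917785644531, 258.0010070800781), 6.985903739929199) [0.434  0.2578 0.1264]
pod 0.07 334 ((434.0103454589844, 257.8265380859375), 7.35118293762207) [0.4379 0.2562 0.0971]
pod 0.057 309 ((436.784423828125, 254.89642333984375), 19.16795539855957) [0.4368 0.2569 0.0596]
reader 0.057 63 ((433.1213073730469, 245.4218292236328), 11.242256164550781) [0.4332 0.247  0.0592]
```

```bash
python3 - <<'E'
from h import *
manip.set_gripper(.05,30)
x,y=.433,.2583
manip.move_pose((x,y,.17),down()); manip.move_linear((x,y,.077),.12); manip.dwell(.2)
s=manip.state(); print(s['tool_pos'],s['contact_force'])
manip.set_gripper(0.0,30); s=manip.state(); print(s['gripper_width'],s['grasp_force'],s['contact_force'],s['tool_pos'])
manip.move_linear((x,y,.16),.12); s=manip.state(); print(s['gripper_width'],s['tool_pos'],s['contact_force'])
# tip at TCP-0.067
manip.move_pose((.6141,.0931,.067+.075),down()); manip.dwell(.3)
s=manip.state(); print(s['clock'],s['tool_pos'],s['contact_force'])
c=cap('side'); save('side2',c); save('w2',cap('wrist')); P=cloud(c); t=s['tool_pos']
m=(np.hypot(P[...,0]-t[0],P[...,1]-t[1])<.02)&(P[...,2]>.06)&(P[...,2]<t[2]-.002)
q=P[m]; print(len(q), q[:,2].min())
for z in np.arange(.066,.142,.006):
    b=q[abs(q[:,2]-z)<.003]
    if len(b): print(z.round(3),len(b),b.mean(0).round(4),np.ptp(b[:,0]).round(4))
a=c['image'][150:250,190:300]; cv2.imwrite('pics/m3.png',np.hstack([cv2.resize(a,(440,400),interpolation=cv2.INTER_CUBIC)]))
E
```

```text
[0.43373652 0.25869296 0.07799724] [-1.0158599  -0.51847145  0.05657202]
0.013183938272174825 29.999379571527243 [ 0.49745628 -0.60721354 -0.19100075] [0.43297301 0.25830256 0.07694455]
0.012840654416392221 [0.43243341 0.25798785 0.15925593] [-0.27428058  0.33305086 -0.92539242]
9.8417 [0.61362092 0.09429431 0.14240034] [ 0.21076502 -0.1171369  -0.52731447]
77 0.07913433106245316
0.078 2 [0.6153 0.097  0.08  ] 0.003
0.084 4 [0.6153 0.095  0.0843] 0.0031
0.09 1 [0.6168 0.0933 0.0888] 0.0
0.096 3 [0.6147 0.0972 0.0951] 0.003
0.102 6 [0.6147 0.0982 0.1033] 0.0089
0.108 5 [0.6149 0.0973 0.1077] 0.0089
0.114 4 [0.6152 0.0985 0.1136] 0.0089
0.12 3 [0.6108 0.0983 0.12  ] 0.0235
0.126 34 [0.6142 0.0985 0.1257] 0.0238
0.132 11 [0.614  0.0976 0.132 ] 0.0117
0.138 4 [0.6159 0.1001 0.1383] 0.0088
```

View pics/m3.png

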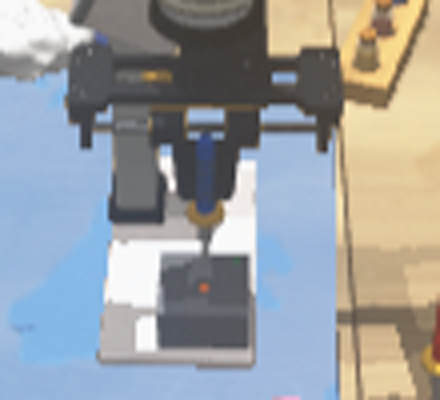

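The stylus hangs upright in the fingers at crop (205,180), tip at (207,255), above the orange button at (204,288). I'll press now.

```bash
python3 - <<'E'
from h import *
x,y=.6141,.0931
st=lambda l:(lambda s:print(l,round(s['clock'],2),s['tool_pos'].round(4),s['contact_force'].round(2),round(s['gripper_width'],4)))(manip.state())
manip.move_linear((x,y,.067+.050),.06); manip.dwell(.2); st('pre')
b=np.mean([manip.state()['contact_force'][2] for _ in range(3)])
for tip in np.arange(.044,.0335,-.001):
    manip.move_linear((x,y,.067+tip),.03); manip.dwell(.15); st(round(tip,4))
    f=manip.state()['contact_force'][2]-b
    if f>9: break
manip.dwell(.3); st('hold')
save('side3',cap('side'))
E
```

```text
pre 10.71 [0.6145 0.0931 0.1175] [ 0.5   0.79 -0.42] 0.0132
0.044 11.21 [0.6141 0.0931 0.111 ] [-0.36  0.21  0.03] 0.0129
0.043 11.61 [0.6143 0.0931 0.1102] [ 0.83 -0.05 -0.62] 0.0129
0.042 12.01 [0.6143 0.0931 0.1092] [-0.25  0.74  0.67] 0.0133
0.041 12.41 [0.6143 0.0931 0.1082] [0.07 0.12 1.57] 0.0128
0.04 12.81 [0.6143 0.0931 0.1072] [-0.11 -0.05  2.93] 0.0132
0.039 13.21 [0.6144 0.0931 0.1067] [-0.77 -0.41  5.52] 0.0131
0.038 13.61 [0.6146 0.0932 0.1066] [-2.59  0.34 10.2 ] 0.0132
hold 13.91 [0.6146 0.0932 0.1067] [-1.81  0.33  9.77] 0.0129
```

Soft spring, then a hard stop at about 10 N, so the button is fully down. Now I'll return the stylus.

```bash
python3 - <<'E'
from h import *
x,y=.433,.2583
st=lambda l:(lambda s:print(l,round(s['clock'],2),s['tool_pos'].round(4),s['contact_force'].round(2),round(s['gripper_width'],4)))(manip.state())
manip.move_linear((.6141,.0931,.16),.12)
manip.move_pose((x,y,.16),down()); manip.dwell(.3); st('above')
manip.move_linear((x,y,.13),.08); st('')
manip.move_linear((x,y,.085),.06); manip.dwell(.1); st('')
for z in (.082,.080,.079,.078,.077,.076):
    manip.move_linear((x,y,z),.04); manip.dwell(.1); st(z)
    if manip.state()['contact_force'][2]>4: break
manip.set_gripper(.05); manip.dwell(.2); st('open')
manip.move_linear((x,y,.18),.12); manip.move_linear((x,y,.27),.3); manip.dwell(.2)
c=cap('wrist'); save('w4',c); P=cloud(c); st('done')
near=np.hypot(P[...,0]-.433,P[...,1]-.258)<.03
for lo,hi in ((.12,.14),(.07,.12),(.057,.064)):
    q=P[near&(P[...,2]>lo)&(P[...,2]<hi)]
    if len(q)>5: print(lo,len(q),cv2.minEnclosingCircle((q[:,:2]*1000).astype(np.float32)),q.mean(0).round(4))
cv2.imwrite('pics/m4.png',cv2.resize(c['image'][80:240,200:360],(480,480),interpolation=cv2.INTER_CUBIC))
E
```

```text
above 15.83 [0.4339 0.2577 0.16  ] [ 0.22  0.32 -0.64] 0.0129
 16.36 [0.4325 0.2581 0.1292] [ 0.15 -0.64 -0.85] 0.0131
 17.36 [0.4335 0.2585 0.0855] [-0.23  0.02 -0.74] 0.0131
0.082 17.71 [0.433  0.2583 0.082 ] [ 0.13 -0.86 -1.19] 0.013
0.08 18.06 [0.433  0.2583 0.0799] [ 0.42 -0.26 -0.61] 0.0126
0.079 18.41 [0.433  0.2583 0.079 ] [ 0.27  0.72 -0.95] 0.013
0.078 18.76 [0.4329 0.2583 0.0779] [ 0.65 -0.49 -0.3 ] 0.0131
0.077 19.11 [0.433  0.2583 0.077 ] [ 0.37 -0.07 -1.18] 0.0136
0.076 19.46 [0.4331 0.2583 0.0769] [-2.82  0.23  6.35] 0.0129
open 20.35 [0.433  0.2583 0.076 ] [-0.13 -0.05  0.1 ] 0.0501
done 22.07 [0.432  0.2577 0.2679] [-0.35 -0.8  -0.09] 0.05
0.12 152 ((432.7583312988281, 258.5264587402344), 6.824301242828369) [0.4326 0.2592 0.1261]
0.07 116 ((432.54278564453125, 259.68115234375), 7.12426233291626) [0.4326 0.2638 0.0971]
0.057 238 ((432.61639404296875, 258.3744201660156), 14.18972110748291) [0.4325 0.2623 0.0597]
```

View pics/m4.png

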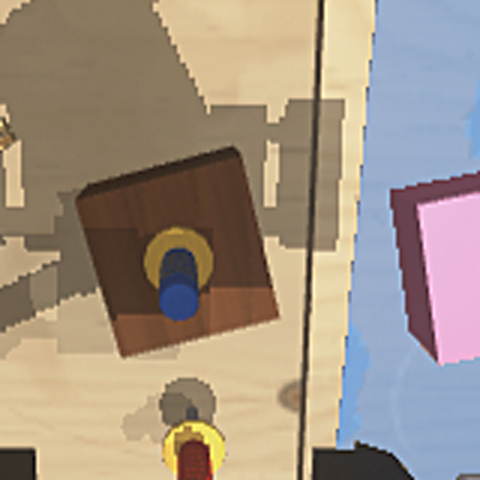

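Stylus is back, upright and seated: handle end at crop (180,302), collar (180,260), centred to <1 mm. Now I'll locate the lens.

```bash
python3 - <<'E'
from h import *
c=dict(np.load('top1.npz')); P=cloud(c)
for n in ('top1','w_reader','w_pod'):
    c=dict(np.load(n+'.npz')); P=cloud(c)
    m=(P[...,2]>.18)&(P[...,2]<.30)&(P[...,0]>.5)&(P[...,0]<.85)&(P[...,1]>-.12)&(P[...,1]<.05)
    q=P[m]; print(n,len(q),q.min(0).round(3),q.max(0).round(3))
    # top-face plane by RANSAC
    rng=np.random.default_rng(0); best=None
    if len(q)<50: continue
    for _ in range(400):
        a=q[rng.choice(len(q),3,False)]; nn=np.cross(a[1]-a[0],a[2]-a[0]); nn/=np.linalg.norm(nn)+1e-12
        i=abs((q-a[0])@nn)<.0025
        if best is None or i.sum()>best.sum(): best=i
    g=q[best]; cc=g.mean(0); v=np.linalg.svd(g-cc)[2]; nn=v[2]*np.sign(v[2][2]); print('plane',best.sum(),cc.round(4),nn.round(3))
    print(cv2.minAreaRect((((g-cc)@v[:2].T)*1000).astype(np.float32)),v[:2].round(3))
lens=np.array([.62,-.042,.2])
for a in (0,10,20,30,45):
  for k in (0,90,180):
    z=np.array([np.cos(np.radians(a)),0,-np.sin(np.radians(a))])
    M=R.from_euler('y',-(90-a),degrees=True)*R.from_rotvec(down(k)); 
    q=inverse_kinematics(lens-.13*z,M.as_rotvec()); print(a,k,M.as_matrix()[:,2].round(2),M.as_matrix()[:,0].round(2),None if q is None else np.round(q,2))
E
```

```text
top1 773 [ 0.607 -0.074  0.189] [ 0.717 -0.008  0.271]
plane 465 [ 0.6555 -0.04    0.2487] [-0.441  0.002  0.898]
((6.75701904296875, 0.9684944152832031), (96.24266052246094, 65.29977416992188), 2.877642869949341) [[-0.897 -0.019 -0.441]
 [-0.016  1.    -0.01 ]]
w_reader 3663 [ 0.609 -0.072  0.188] [ 0.717 -0.009  0.267]
plane 2225 [ 0.6502 -0.0328  0.2454] [-0.429  0.018  0.903]
((3.2360706329345703, -10.829975128173828), (62.4562873840332, 83.0400390625), 63.18934631347656) [[ 0.81   0.449  0.376]
 [-0.399  0.893 -0.207]]
w_pod 3167 [ 0.61  -0.033  0.183] [ 0.717 -0.008  0.241]
plane 2709 [ 0.6667 -0.0106  0.2221] [0.001 1.    0.   ]
((2.3247451782226562, -4.096042633056641), (45.0103874206543, 93.6051254272461), 88.70404052734375) [[ 0.998 -0.001  0.055]
 [-0.055 -0.     0.998]]
0 0 [ 1. -0. -0.] [0. 0. 1.] None
0 90 [ 1.  0. -0.] [0. 1. 0.] None
0 180 [ 1.  0. -0.] [-0.  0. -1.] None
10 0 [ 0.98 -0.   -0.17] [0.17 0.   0.98] None
10 90 [ 0.98  0.   -0.17] [0. 1. 0.] None
10 180 [ 0.98  0.   -0.17] [-0.17  0.   -0.98] None
20 0 [ 0.94 -0.   -0.34] [0.34 0.   0.94] None
20 90 [ 0.94  0.   -0.34] [0. 1. 0.] None
20 180 [ 0.94  0.   -0.34] [-0.34  0.   -0.94] None
30 0 [ 0.87 -0.   -0.5 ] [0.5  0.   0.87] None
30 90 [ 0.87  0.   -0.5 ] [0. 1. 0.] None
30 180 [ 0.87  0.   -0.5 ] [-0.5   0.   -0.87] None
45 0 [ 0.71 -0.   -0.71] [ 0.71 -0.    0.71] [-0.23 -0.52  2.38  0.33  0.53  1.12]
45 90 [ 0.71  0.   -0.71] [0. 1. 0.] [-0.23 -0.52  2.38  0.33  0.53 -0.45]
45 180 [ 0.71  0.   -0.71] [-0.71  0.   -0.71] [-0.23 -0.52  2.38  0.33  0.53 -2.02]
```

```bash
python3 - <<'E'
from h import *
L=np.array([.618,-.0424,.2]); a=np.radians(45)
M=R.from_euler('y',-45,degrees=True)*R.from_rotvec(down(180)); z=np.array([np.cos(a),0,-np.sin(a)])
manip.move_pose(L-.13*z,M.as_rotvec()); manip.dwell(.2); s=manip.state(); print(s['clock'],s['tool_pos'])
c=cap('wrist'); save('w_lens',c); P=cloud(c)
H=R.from_euler('y',25,degrees=True).as_matrix() # head axes: x=(.906,0,-.42)?
hx=np.array([.9063,0,.4226]); hz=np.array([-.4226,0,.9063]); H=np.c_[hx,[0,1,0],hz]
q=(P-L)@H; m=(c['z_map']>0)&(abs(q[...,1])<.05)&(abs(q[...,2])<.05)&(q[...,0]>-.02)&(q[...,0]<.1)
w=q[m]; h,e=np.histogram(w[:,0],np.arange(-.02,.1,.002)); print([(round(e[i],3),h[i]) for i in range(len(h)) if h[i]>15])
f=m&(abs(q[...,0])<.006); g=q[f]; print(len(g),g.mean(0).round(4),np.median(g[:,0]).round(4),cv2.minEnclosingCircle((g[:,1:]*1000).astype(np.float32)))
r=np.argwhere(m); y0,x0=r.min(0)-10; y1,x1=r.max(0)+10; print(x0,y0,x1,y1)
cv2.imwrite('pics/m5.png',cv2.resize(c['image'],(768,576),interpolation=cv2.INTER_CUBIC))
E
```

```text
24.4167 [ 0.52622199 -0.042132    0.29198811]
[(np.float64(-0.004), np.int64(57)), (np.float64(-0.002), np.int64(763)), (np.float64(-0.0), np.int64(202)), (np.float64(0.002), np.int64(76)), (np.float64(0.004), np.int64(74)), (np.float64(0.006), np.int64(79)), (np.float64(0.008), np.int64(78)), (np.float64(0.01), np.int64(67)), (np.float64(0.012), np.int64(335)), (np.float64(0.014), np.int64(508)), (np.float64(0.016), np.int64(191)), (np.float64(0.018), np.int64(187)), (np.float64(0.02), np.int64(118)), (np.float64(0.022), np.int64(103)), (np.float64(0.024), np.int64(102)), (np.float64(0.026), np.int64(96)), (np.float64(0.028), np.int64(112)), (np.float64(0.03), np.int64(97)), (np.float64(0.032), np.int64(91)), (np.float64(0.034), np.int64(106)), (np.float64(0.036), np.int64(90)), (np.float64(0.038), np.int64(102)), (np.float64(0.04), np.int64(76)), (np.float64(0.042), np.int64(97)), (np.float64(0.044), np.int64(93)), (np.float64(0.046), np.int64(90)), (np.float64(0.048), np.int64(86)), (np.float64(0.05), np.int64(80)), (np.float64(0.052), np.int64(98)), (np.float64(0.054), np.int64(8
[... 154 characters left out ...]
4(0.064), np.int64(86)), (np.float64(0.066), np.int64(82)), (np.float64(0.068), np.int64(82)), (np.float64(0.07), np.int64(71)), (np.float64(0.072), np.int64(76)), (np.float64(0.074), np.int64(72)), (np.float64(0.076), np.int64(81)), (np.float64(0.078), np.int64(77)), (np.float64(0.08), np.int64(75)), (np.float64(0.082), np.int64(65)), (np.float64(0.084), np.int64(72)), (np.float64(0.086), np.int64(98)), (np.float64(0.088), np.int64(98)), (np.float64(0.09), np.int64(84)), (np.float64(0.092), np.int64(61)), (np.float64(0.094), np.int64(39)), (np.float64(0.096), np.int64(17))]
1172 [-0.0001  0.0007  0.0056] -0.0005 ((0.20672833919525146, 0.5848726034164429), 23.477256774902344)
215 162 300 281
```

View pics/m5.png

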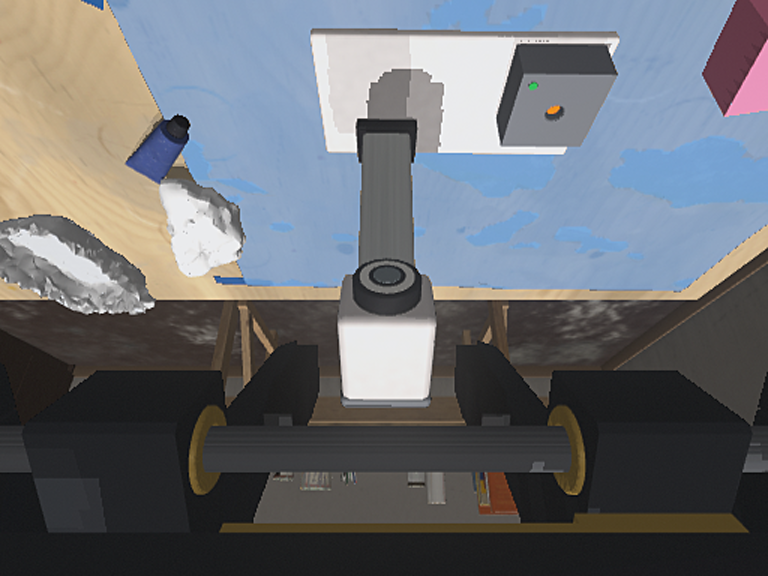

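Lens front ring is at (388,272) in the enlarged view; the fit gives its centre at about (0.617, -0.042, 0.200), with the head yaw near 0. Now the blue vial.

```bash
cat >> h.py <<'E'
hx=np.array([.9063,0,.4226]); hz=np.array([-.4226,0,.9063]); S=np.array([.617,-.0419,.2])-.1*hx
def pres(k): return (R.from_euler('y',-25,degrees=True)*R.from_rotvec(down(k))).as_rotvec()
st=lambda l:(lambda s:print(l,round(s['clock'],2),s['tool_pos'].round(4),s['contact_force'].round(2),round(s['gripper_width'],4)))(manip.state())
E
python3 - <<'E'
from h import *
x,y=.4336,-.341; r=down(72)
print(R.from_rotvec(pres(0)).as_matrix().round(2))
for k in (0,180): print(k,[inverse_kinematics(S+.005*hz+d,pres(k)) for d in (0*hx,-.08*hx+.05*hz)])
manip.move_pose((x,y,.15),r); manip.dwell(.2); st('above')
manip.move_linear((x,y,.07),.12); manip.dwell(.2); st('')
manip.move_linear((x,y,.028),.06); manip.dwell(.3); st('down')
manip.set_gripper(0,25); manip.dwell(.2); st('grip')
manip.move_linear((x,y,.06),.06); manip.move_linear((x,y,.2),.15); manip.dwell(.1); st('up'); print(manip.state()['grasp_force'])
save('side5',cap('side')); c=cap('wrist'); save('w5',c)
a=cams.capture('side')['image'][80:190,230:350]; cv2.imwrite('pics/m6.png',cv2.resize(a,(600,550),interpolation=cv2.INTER_CUBIC))
E
```

```text
[[ 0.91 -0.    0.42]
 [ 0.   -1.   -0.  ]
 [ 0.42  0.   -0.91]]
0 [array([-0.17479166, -0.21540872,  2.30366803,  0.12566204,  0.62660864,
        1.31012083]), array([-0.23106922, -0.46558005,  2.44667587,  0.14410478,  0.73957784,
        1.25392103])]
180 [array([-0.17479166, -0.21540872,  2.30366803,  0.12566204,  0.62660864,
       -1.83147183]), array([-0.23106922, -0.46558005,  2.44667587,  0.14410478,  0.73957784,
       -1.88767162])]
above 26.11 [ 0.434  -0.3404  0.1506] [-0.03  0.18  0.07] 0.0501
 27.12 [ 0.4343 -0.3416  0.0711] [-0.06  0.54  0.82] 0.0498
down 28.27 [ 0.4338 -0.3412  0.0284] [ 0.59  0.28 -0.73] 0.05
grip 29.01 [ 0.4336 -0.341   0.028 ] [0.19 0.38 0.38] 0.0223
up 30.88 [ 0.4329 -0.3404  0.1984] [0.32 0.52 0.06] 0.022
24.98812833800912
```

View pics/m6.png

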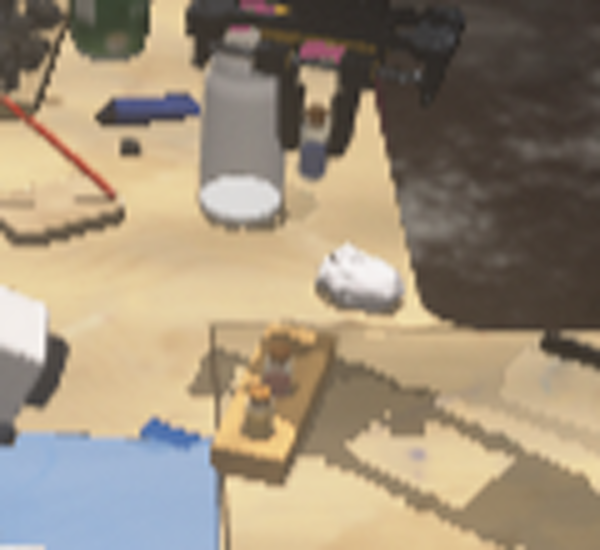

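The blue vial hangs in the fingers (crop (314,150)); red and ochre stay in the rack (275,370 and 260,410). Now I'll present it.

```bash
python3 - <<'E'
from h import *
r=pres(0); T=S+.005*hz
manip.move_pose(T-.07*hx+.05*hz,r); st('pre')
manip.move_linear(T,.08); manip.dwell(1.0); st('final')
s=manip.state(); print(T,(s['tool_pos']-T).round(4), R.from_rotvec(s['tcp_rot']).as_matrix().round(3))
Hm=np.c_[hx,[0,1,0],hz]
for n in ('side','top','wrist'):
    c=cap(n); save('f_'+n,c); P=cloud(c); q=(P-S)@Hm
    m=(c['z_map']>0)&(abs(q)<.045).all(-1); h=cv2.cvtColor(c['image'],cv2.COLOR_BGR2HSV)
    b=m&(cv2.inRange(h,(105,70,20),(130,255,255))>0)&(np.hypot(q[...,0],q[...,1])<.02)&(abs(q[...,2])<.03)
    g=q[b]
    if len(g): print(n,'blue pts',len(g),g.mean(0).round(4),g.min(0).round(4),g.max(0).round(4),np.argwhere(b).mean(0))
a=cv2.imread('pics/f_side.png')[100:220,180:300]; w=cv2.imread('pics/f_wrist.png')
cv2.imwrite('pics/m7.png',np.hstack([cv2.resize(a,(400,400),interpolation=cv2.INTER_CUBIC),cv2.resize(w[100:356,128:384],(400,400))]))
E
```

```text
pre 32.5 [ 0.4401 -0.0422  0.1785] [-0.07 -0.29 -0.12] 0.0226
final 34.73 [ 0.5243 -0.0419  0.1622] [-0.99 -0.64  0.04] 0.0224
[ 0.524257  -0.0419     0.1622715] [-0. -0. -0.] [[ 0.906  0.     0.423]
 [ 0.    -1.    -0.   ]
 [ 0.423  0.    -0.906]]
wrist blue pts 100 [ 0.0096 -0.0008  0.0108] [-0.0077 -0.0085 -0.0088] [0.0117 0.0114 0.0233] [232.79 259.64]
```

View pics/m7.png

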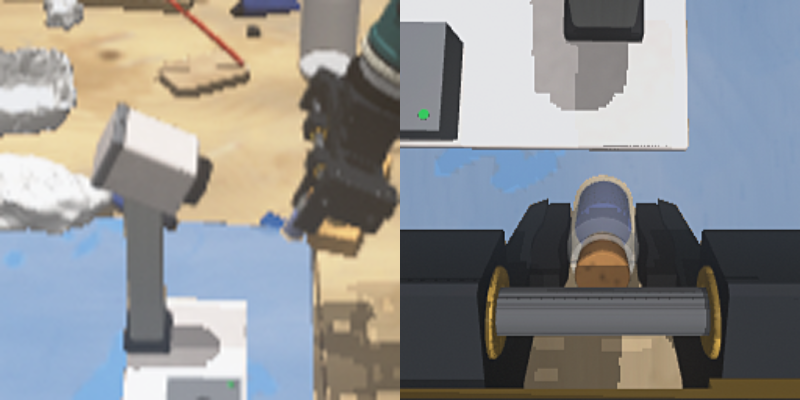

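The vial is held between the fingers in front of the lens, upright in the tool (right crop (603,215)), cork toward the gripper. I'll check tilt and height with depth before handing in.

```bash
python3 - <<'E'
from h import *
Hm=np.c_[hx,[0,1,0],hz]
for n in ('wrist','side'):
    c=dict(np.load(f'f_{n}.npz')); q=(cloud(c)-S)@Hm
    g=q[(c['z_map']>0)&(np.hypot(q[...,0],q[...,1])<.018)&(abs(q[...,1])<.0125)&(q[...,2]>-.03)&(q[...,2]<.042)]
    print(n,len(g),'zmin',np.sort(g[:,2])[:4].round(4),'zmax',g[:,2].max().round(4))
    for z in np.arange(-.018,.042,.006):
        b=g[abs(g[:,2]-z)<.003]
        if len(b): print(z.round(3),len(b),'xmax',b[:,0].max().round(4),'y',b[:,1].min().round(4),b[:,1].max().round(4))
st('now')
E
```

```text
wrist 3229 zmin [-0.0171 -0.0168 -0.0167 -0.0161] zmax 0.0418
-0.018 21 xmax 0.0113 y -0.0086 0.0103
-0.012 119 xmax 0.0115 y -0.0109 0.0114
-0.006 137 xmax 0.0115 y -0.0112 0.0111
0.0 158 xmax 0.0115 y -0.0107 0.0114
0.006 199 xmax 0.0115 y -0.0123 0.0124
0.012 239 xmax 0.0117 y -0.0124 0.0125
0.018 279 xmax 0.0118 y -0.0123 0.0124
0.024 683 xmax 0.0116 y -0.0125 0.0125
0.03 578 xmax 0.0096 y -0.0125 0.0125
0.036 807 xmax 0.0091 y -0.0124 0.0082
side 58 zmin [-0.0156 -0.0149 -0.0141 -0.014 ] zmax 0.0381
-0.018 1 xmax 0.0115 y 0.0027 0.0027
-0.012 12 xmax 0.0128 y 0.0013 0.0116
-0.006 12 xmax 0.012 y -0.003 0.0109
0.0 7 xmax 0.0118 y -0.0006 0.0106
0.006 5 xmax 0.0122 y -0.0013 0.0046
0.012 5 xmax 0.0131 y -0.005 0.012
0.018 5 xmax 0.0127 y -0.0098 0.0074
0.024 5 xmax 0.0111 y -0.0116 0.0068
0.03 3 xmax 0.0127 y -0.0116 0.0039
0.036 3 xmax 0.0092 y -0.0017 0.0049
now 34.88 [ 0.5243 -0.0419  0.1623] [ 0.29  0.37 -0.06] 0.0223
```

Centred, no tilt, bottom near -18 mm as expected.

```bash
python3 -c "
from h import *
print(order.close_job())"
```

```text
the job is handed in; nothing more can be done
None
```

I handed the job in at about 35 s: the button was pushed to its stop, the stylus is back upright in the wooden stand, and the blue vial is held about 100 mm from the lens, with no tilt error or offset over about 1 mm in the depth check.

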